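Line up the kitchen canisters by height

TASK

Stand the four storage canisters on the row of cork coasters in order of height, one on each coaster: the tallest on the coaster next to the black knife block, stepping down to the shortest on the coaster next to the vase. Each canister must stand upright and well centred, its whole base on the cork; lift and set them down gently without dropping or tipping any, and leave the knife block and the vase standing where they are.

Things in the scene. Friction and masses are not known exactly. Their poses are not given: they have to be found in the camera images.
- canister_sage: sage-green round storage canister, loose, upright on the worktop. 142 mm tall in all: body 60 mm diameter, 112 mm tall; fixed flat lid 56 mm diameter, 6 mm thick; dark wooden upright cylindrical knob 26 mm diameter, 24 mm tall, to lift it by from above. 0.15 to 0.45 kg. Origin: centre of the underside, z up. The tallest of the four
- canister_cream: cream round storage canister, loose, upright on the worktop. 122 mm tall in all: body 60 mm diameter, 92 mm tall; fixed flat lid 56 mm diameter, 6 mm thick; dark wooden upright cylindrical knob 26 mm diameter, 24 mm tall, to lift it by from above. 0.15 to 0.45 kg. Origin: centre of the underside, z up. The second tallest
- canister_navy: navy-blue round storage canister, loose, upright on the worktop. 102 mm tall in all: body 60 mm diameter, 72 mm tall; fixed flat lid 56 mm diameter, 6 mm thick; dark wooden upright cylindrical knob 26 mm diameter, 24 mm tall, to lift it by from above. 0.15 to 0.45 kg. Origin: centre of the underside, z up. The third tallest
- canister_red: dark red round storage canister, loose, upright on the worktop. 82 mm tall in all: body 60 mm diameter, 52 mm tall; fixed flat lid 56 mm diameter, 6 mm thick; dark wooden upright cylindrical knob 26 mm diameter, 24 mm tall, to lift it by from above. 0.15 to 0.45 kg. Origin: centre of the underside, z up. The shortest
- coaster_a: round cork coaster, 84 mm diameter, 4 mm thick, fixed on a white runner (110 x 420 x 12 mm): the outermost one at the robot's left (+y) of four equal coasters in a straight row, 100 mm apart. Origin: centre of its underside, 12 mm above the worktop; its upper face is 16 mm above the worktop. y axis along the row towards coaster_a, z up
- coaster_b: round cork coaster, 84 mm diameter, 4 mm thick, fixed on a white runner (110 x 420 x 12 mm): second from the robot's left of four equal coasters in a straight row, 100 mm apart. Origin: centre of its underside, 12 mm above the worktop; its upper face is 16 mm above the worktop. y axis along the row towards coaster_a, z up
- coaster_c: round cork coaster, 84 mm diameter, 4 mm thick, fixed on a white runner (110 x 420 x 12 mm): second from the robot's right of four equal coasters in a straight row, 100 mm apart. Origin: centre of its underside, 12 mm above the worktop; its upper face is 16 mm above the worktop. y axis along the row towards coaster_a, z up
- coaster_d: round cork coaster, 84 mm diameter, 4 mm thick, fixed on a white runner (110 x 420 x 12 mm): the outermost one at the robot's right (-y) of four equal coasters in a straight row, 100 mm apart. Origin: centre of its underside, 12 mm above the worktop; its upper face is 16 mm above the worktop. y axis along the row towards coaster_a, z up
- knife_block: black knife block with six dark knife handles upright in its top, 90 x 75 mm and 140 mm tall, up to 210 mm with the handles; heavy, stands loose on the worktop beyond one end of the row of coasters (which end varies), about 150 mm from the last coaster's centre. Origin: centre of its underside, z up
- vase: round terracotta vase, 90 mm diameter and 102 mm tall, with a sprig of green leaves up to about 165 mm; stands loose on the worktop beyond the other end of the row, about 150 mm from the last coaster's centre. Origin: centre of its underside, z up
Not all that is in view belongs to the job. What is shaped like the canister_red but turquoise is not meant.

How it is judged:
By the outcome, as a careful person would: the job done as asked, in the order asked, and still so for the second after the job is handed in, with the robot touching nothing.
It also fails if it takes over 109 s, if anything falls off the work surface, if the arm or the gripper's body presses on something with over 40 N, if the wrist force passes 120 N, or if a joint passes its speed limit or range.

ROBOT

A 6-joint arm with a two-finger parallel gripper is mounted at the origin on the work surface. World frame = base frame: x ahead of the robot, y to its left, z up, the work surface at z = 0. Lengths are in mm, angles in rad, forces in N, time in s.
With the tool pointing down it reaches from about 400 to 925 mm from the base axis. Payload 12.5 kg.
Tool frame: the origin (TCP) lies at the very end of the fingers, on their centre line; the grasp point (between the pads) lies env.hold_point_z behind it (env.hold_point_z is the distance from the TCP to the grasp point, in mm); y points along the fingers, z is the direction in which the jaws open and shut, and the axes are right-handed (so a half turn about y gives the same grasp; the last joint's range is limited). The gripper opens to 95 mm and grips with 3 to 60 N. Pads are 20 mm wide; open, the fingers measure 119 mm over their backs; the gripper's body (75 mm by 180 mm) begins 59 mm behind the grasp point.
Start: joints at [-1.339, 0.491, 1.559, -0, 1.092, -0.106], TCP at [207.156, -589.689, 214.661] pointing down, gripper open.
Joint ranges: [-3.1, 3.1], [-0.84, 2.19], [0.05, 2.79], [-1.13, 4.28], [0.06, 2.93], [-2.69, 2.69]. Speed limits (rad/s): [2.22, 2.22, 2.79, 3.14, 3.14, 3.14].

INTERFACE

Orientations are given as [roll, pitch, yaw] about the fixed x, y, z axes, in that order (R = Rz(yaw) Ry(pitch) Rx(roll)).
In Python, from cell import env gives the robot as it stands.
- The arm moves only by the shell command python3 -m inch 'ROWS'. ROWS is JSON, one flat list of numbers, 7 for each row, row after row: the shift along the tool's x, y, z in m, then the turn, a rotation vector about the tool's x, y, z in degrees, then the closure, from -1 (fully open) to 1 (shut). In form: [tx, ty, tz, ax, ay, az, hand, tx, ty, tz, ax, ay, az, hand, ...]. A call has 1 to 10 rows; each row shifts and turns the commanded pose from where the row before left it, along the tool's axes as they then stand; what a row does not reach is not made up. A row lasts 1/10 s, in which the tool goes at most 50 mm and 8.59 degrees, less where a joint would pass 70% of its speed; a pose out of reach is approached as far as the arm can. A call is refused whole if a number of a shift passes 0.05 or a number of a turn 8.59, either way. A call with a gripper value outside its range is refused whole. The fingers move at their own pace and stop on an object; the grip force is fixed at half the most. Time passes only in rows, so rows that do not move let the fingers close. It gives the time, the measured TCP pose, the force and the opening at its end, in the units of the state.
- env.state(): the state, without advancing time (a new reading comes with each control period).
- env.read_camera(name): name is "side" or "top"; returns a dict with "pixels" (400x640x3 uint8, blue, green, red), "depth" (400x640 float32, mm along the optical axis (not along the pixel's ray), 0 where there is no reading), "mtx" (3x3 intrinsics, pixels), "R" (3x3) and "t" (3): a world point X has camera coordinates R X + t. Camera axes: x right, y down, z forward; pixel columns grow to the right and rows downward; lengths in mm; the calibration is good to about 2 mm. A picture is of the moment at which its call begins.
- env.job_done(): hands the job in, once; it reports no verdict.
The state is a dict: "t": time; "joints": joint angles; "qvel": joint speeds; "tau": joint torques, N m; "eef_pos": TCP position; "tcp_rot": TCP orientation; "ft_force": force on the tool from outside, world axes, zero at the start; "moment": the same for the moment, N m; "opening": opening from 0.0 (shut) to 1.0 (fully open).
Only numpy, scipy, OpenCV 4.12 (cv2) and the standard library are available. Lean on these libraries where they do the work, as an engineer would, in place of code of your own. Each camera call takes 0.05 s, during which the arm holds its last target.

## Working session

There is one attempt and no reset: what is moved stays moved. The work goes in short steps, Python scripts to look and compute and a shell command to move; the robot and the scene stay as the last step left them, time stands still between calls to the robot, and variables do not carry over. Pictures are saved under pics/ and viewed, and the job is handed in when it is done.

```bash
mkdir -p pics; ls
python3 - <<'E'
from cell import env
import cv2,numpy as np
s=env.state();print(s, env.hold_point_z)
for n in("top","side"):
    c=env.read_camera(n);cv2.imwrite(f"pics/{n}0.png",c["pixels"]);np.savez(f"{n}0.npz",**c);print(n,c["mtx"],c["R"],c["t"])
E
```

```text
pics
{'t': 0.0, 'joints': array([-1.33860594e+00,  4.91562078e-01,  1.55945023e+00,  1.05539351e-05,
        1.09171476e+00, -1.05594293e-01]), 'qvel': array([-0.0003481 , -0.00011097,  0.00073187,  0.00029194, -0.00080059,
        0.00016235]), 'tau': array([-4.03589456e-04, -6.12648296e+01, -2.58182627e+01,  6.92657358e-02,
        4.82325337e-02, -1.19999345e-04]), 'eef_pos': array([ 207.09341681, -589.42959073,  214.05992173]), 'tcp_rot': array([-1.57192343e+00,  1.28873019e-04, -2.80381291e+00]), 'ft_force': array([-0.62617918,  0.56165996, -0.04410665]), 'moment': array([-0.01053278,  0.00718697, -0.05125123]), 'opening': 0.9986134263736868} 18.8
top [[511.19224065   0.         324.70846337]
 [  0.         511.19224065 193.74613555]
 [  0.           0.           1.        ]] [[-2.44643606e-02 -9.99700695e-01 -1.27725159e-04]
 [-9.90712148e-01  2.42614897e-02 -1.33793942e-01]
 [ 1.33756996e-01 -3.14664438e-03 -9.91009165e-01]] [  34.05939099  541.38010437 1298.29567828]
side [[374.7580494    0.         323.79855439]
 [  0.         374.7580494  201.95924164]
 [  0.           0.           1.        ]] [[ 0.95504507 -0.29586529  0.01877896]
 [-0.21902058 -0.74684572 -0.62789446]
 [ 0.19979717  0.59555452 -0.77807191]] [-493.25511934  157.23120943  733.26139076]
```

View pics/top0.png

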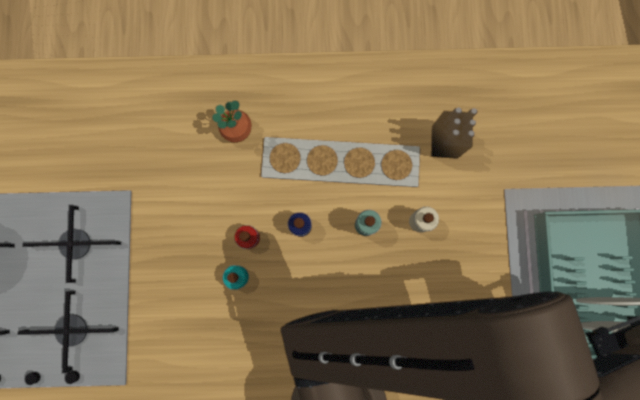

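View pics/side0.png

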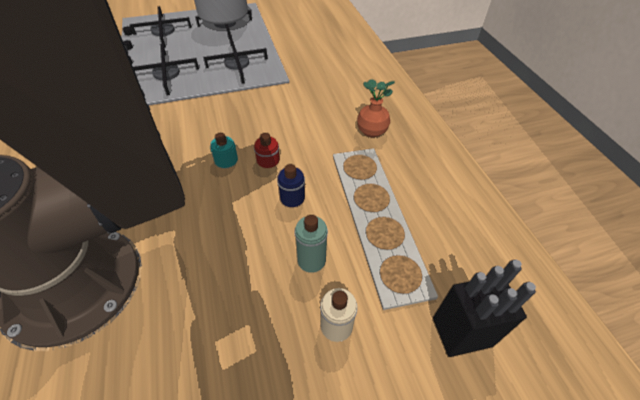

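The top view shows the vase at (235,124) on the left (+y) and the knife block at (455,135) on the right (−y). The coasters lie at about (285,157), (322,160), (359,162) and (397,165). The canisters are red (247,237), navy (300,223), sage (368,222) and cream (427,219), with the turquoise decoy at (235,277). So sage goes to d, cream to c, navy to b and red to a.

```bash
cat > h.py <<'E'
import numpy as np,cv2
def load(f): return dict(np.load(f))
def cast(c,u,v,z):
    d=c["R"].T@np.linalg.inv(c["mtx"])@np.array([u,v,1.]);o=-c["R"].T@c["t"]
    return o+d*(z-o[2])/d[2]
def proj(c,X):
    p=c["mtx"]@(c["R"]@np.asarray(X,float)+c["t"]);return p[:2]/p[2]
def depthpt(c,u,v):
    d=c["depth"][int(v),int(u)];return c["R"].T@(np.linalg.inv(c["mtx"])@np.array([u,v,1.])*d-c["t"])
def height(c):
    v,u=np.mgrid[0:400,0:640];P=np.stack([u,v,np.ones_like(u)],-1)@np.linalg.inv(c["mtx"]).T*c["depth"][...,None]
    return (P-c["t"])@c["R"]
H=dict(sage=142,cream=122,navy=102,red=82)
E
python3 - <<'E'
from h import *
t=load("top0.npz");s=load("side0.npz")
boxes=dict(top=dict(sage=(350,205,385,240),cream=(408,202,442,236),navy=(284,208,316,240),red=(232,222,264,252)),
 side=dict(sage=(290,208,332,275),cream=(315,285,360,345),navy=(272,160,310,210),red=(250,128,284,170)))
for nm,c in(("top",t),("side",s)):
    W=height(c)
    for k,(a,b,e,f) in boxes[nm].items():
        w=W[b:f,a:e];hz=w[...,2]
        m=(hz>H[k]-7)&(hz<H[k]+7)
        px=c["pixels"][b:f,a:e].astype(int)
        q=w[m]
        v,u=np.nonzero(m)
        # top face of knob: cast centroid at height
        print(nm,k,m.sum(),"max",round(hz.max(),1),"depth xy",q.mean(0).round(1),"cast",cast(c,u.mean()+a,v.mean()+b,H[k]).round(1))
    # body-colour/lid band
    for k,(a,b,e,f) in boxes[nm].items():
        w=W[b:f,a:e];m=abs(w[...,2]-(H[k]-24))<5
        q=w[m][:,:2].astype(np.float32);print(nm,k,"lid",m.sum(),[np.round(x,1) for x in cv2.minEnclosingCircle(q)])
    hsv=cv2.cvtColor(c["pixels"],cv2.COLOR_BGR2HSV)
    # coasters: cork inside the white runner
    run=((hsv[...,1]<60)&(hsv[...,2]>110)).astype(np.uint8)*255
    x0,y0,x1,y1=(255,130,425,192) if nm=="top" else (330,145,438,308)
    M=np.zeros_like(run);M[y0:y1,x0:x1]=run[y0:y1,x0:x1]
    M=cv2.morphologyEx(M,cv2.MORPH_CLOSE,np.ones((3,3)))
    cs,hi=cv2.findContours(M,cv2.RETR_CCOMP,cv2.CHAIN_APPROX_NONE)
    for i,cc in enumerate(cs):
        if hi[0][i][3]>=0 and cv2.contourArea(cc)>200:
            P=np.array([cast(c,*p[0],16)[:2] for p in cc],np.float32)
            e=cv2.fitEllipse(P);print(nm,"coaster",np.round(e[0],1),np.round(e[1],1))
E
```

```text
top sage 87 max 1359.1 depth xy [461.3 -83.7 141.3] cast [461.3 -83.7 142. ]
top cream 90 max 1359.1 depth xy [ 467.2 -228.7  121.3] cast [ 467.2 -228.6  122. ]
top navy 83 max 1359.1 depth xy [463.8  87.7 101.4] cast [463.7  87.6 102. ]
top red 83 max 1359.1 depth xy [435.7 225.5  81.5] cast [435.7 225.4  82. ]
top sage lid 315 [array([461.7, -84.4]), np.float64(28.9)]
top cream lid 292 [array([ 467. , -229.4]), np.float64(29.1)]
top navy lid 301 [array([463.9,  88. ]), np.float64(29.3)]
top red lid 276 [array([435.8, 225.8]), np.float64(29.1)]
top coaster [ 619.2 -172.7] [85.3 86.4]
top coaster [627.7 -73.1] [85.8 85.9]
top coaster [636.5  26.1] [85.8 86.1]
top coaster [645.2 125.5] [84.5 86.5]
side sage 162 max 678.5 depth xy [461.4 -88.3 142.8] cast [461.6 -87.7 142. ]
side cream 214 max 678.5 depth xy [ 467.4 -233.   123.2] cast [ 467.6 -232.5  122. ]
side navy 113 max 678.5 depth xy [463.9  83.5 102.8] cast [464.1  84.3 102. ]
side red 89 max 678.5 depth xy [436.9 215.5  82.5] cast [437.  215.6  82. ]
side sage lid 483 [array([461.2, -86.7]), np.float64(29.4)]
side cream lid 681 [array([ 468.1, -231.4]), np.float64(29.7)]
side navy lid 311 [array([464.2,  85.4]), np.float64(29.5)]
side red lid 244 [array([435.9, 223. ]), np.float64(29.0)]
side coaster [ 621.2 -174. ] [84.9 86.8]
side coaster [630.  -74.3] [85.4 87.4]
side coaster [638.6  25.2] [85.1 87.5]
side coaster [647.5 125.1] [85.8 89.2]
```

Both views agree to about 2 mm, and the heights and diameters match the sizes given. I'll turn the jaws to lie along world x, across the row, with a part-open hand. After that, tool x = −y, tool y = −z and tool z = +x.

```bash
python3 -m inch '[0,0,0,0,-7.85,0,-0.15, 0,0,0,0,-7.85,0,-0.15, 0,0,0,0,-7.85,0,-0.15, 0,0,0,0,-7.85,0,-0.15, 0,0,0,0,-7.85,0,-0.15, 0,0,0,0,-7.85,0,-0.15, 0,0,0,0,-7.85,0,-0.15, 0,0,0,0,-7.85,0,-0.15, 0,0,0,0,-7.85,0,-0.15, 0,0,0,0,0,0,-0.15]'
```

```text
t: 1.1
eef_pos: [207.1, -589.5, 214.3]
tcp_rot: [-1.571, 0.001, -1.569]
ft_force: [0.2, -0.2, 0.4]
opening: 0.576
```

```bash
python3 -m inch '[-0.02,0,0.01,0,0,0,-0.15, -0.036,0,0.018,0,0,0,-0.15, -0.036,0,0.018,0,0,0,-0.15, -0.036,0,0.018,0,0,0,-0.15, -0.036,0,0.018,0,0,0,-0.15, -0.036,0,0.018,0,0,0,-0.15, -0.036,0,0.018,0,0,0,-0.15, -0.036,0,0.018,0,0,0,-0.15, -0.036,0,0.018,0,0,0,-0.15, -0.036,0,0.018,0,0,0,-0.15]' && python3 -m inch '[-0.036,0,0.018,0,0,0,-0.15, -0.036,0,0.018,0,0,0,-0.15, -0.036,0,0.018,0,0,0,-0.15, -0.036,0,0.018,0,0,0,-0.15, -0.016,0,0.010,0,0,0,-0.15, 0,0,0,0,0,0,-0.15, 0,0,0,0,0,0,-0.15]'
```

```text
t: 2.1
eef_pos: [379.5, -244.2, 214.7]
tcp_rot: [-1.571, -0.0, -1.576]
ft_force: [0.7, -0.0, 0.5]
opening: 0.574
t: 2.8
eef_pos: [460.9, -85.7, 214.5]
tcp_rot: [-1.571, -0.0, -1.572]
ft_force: [0.0, -0.0, 0.0]
opening: 0.576
```

```bash
python3 -m inch '[0,0.02,0,0,0,0,-0.15, 0,0.03,0,0,0,0,-0.15, 0,0.014,0,0,0,0,-0.15, 0,0,0,0,0,0,-0.15, 0,0,0,0,0,0,-0.15]'
python3 - <<'E'
from cell import env
import cv2,numpy as np
from h import *
s=env.state()["eef_pos"];a=env.read_camera("side");b=env.read_camera("top")
print(s,proj(a,s),proj(b,s))
cv2.imwrite("pics/s1.png",cv2.resize(a["pixels"][170:320,200:420],None,fx=3,fy=3))
cv2.imwrite("pics/t1.png",b["pixels"])
E
```

```text
t: 3.3
eef_pos: [461.0, -86.5, 151.0]
tcp_rot: [-1.571, -0.0, -1.573]
ft_force: [1.2, 0.0, -0.3]
opening: 0.575
[461.00947854 -86.52708554 151.00238515] [309.79010237 216.84425931] [370.84675673 220.07453378]
```

View pics/s1.png

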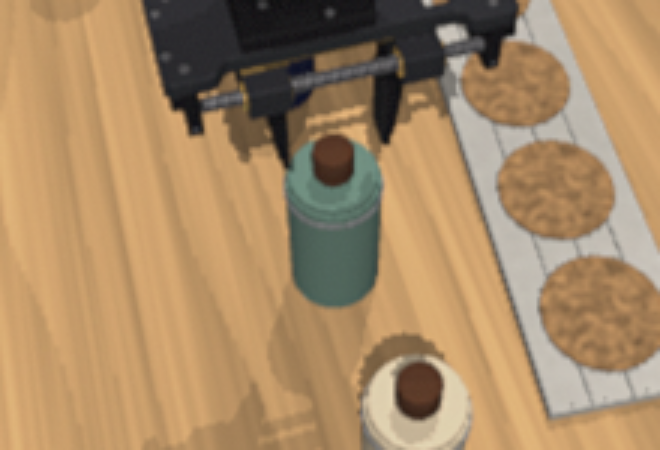

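View pics/t1.png

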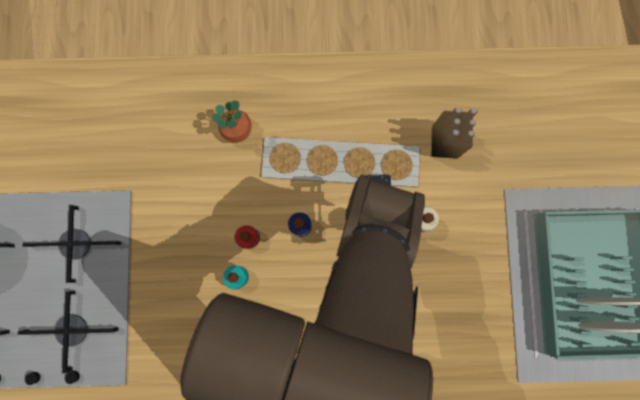

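Run:
```python
from h import *
c=load("side0.npz")
for X in([432,-86.5,151],[490,-86.5,151],[432,-76.5,151],[490,-76.5,151],[461,-86,142]):
    print(X,((proj(c,X)-[200,170])*3).round())
```

```text
[432, -86.5, 151] [281. 152.]
[490, -86.5, 151] [377. 129.]
[432, -76.5, 151] [277. 139.]
[490, -76.5, 151] [372. 116.]
[461, -86, 142] [329. 149.]
```

The side view shows the fingertips at the zoomed pixels (287,165) and (385,143) either side of the knob at (333,150). The predictions were (285,165), (382,142) and (329,149), so alignment is good. I'll descend and grip.

```bash
python3 -m inch '[-0.001,0.01,0.0005,0,0,0,-0.15, 0,0.01,0,0,0,0,-0.15, 0,0.008,0,0,0,0,-0.15, 0,0,0,0,0,0,-0.15, 0,0,0,0,0,0,1, 0,0,0,0,0,0,1, 0,0,0,0,0,0,1, 0,0,0,0,0,0,1, 0,0,0,0,0,0,1, 0,0,0,0,0,0,1]'
```

```text
t: 4.4
eef_pos: [461.9, -84.7, 122.8]
tcp_rot: [-1.57, -0.0, -1.571]
ft_force: [1.4, 0.7, 2.2]
opening: 0.263
```

```bash
python3 -m inch '[0,-0.003,0,0,0,0,1, 0,-0.005,0,0,0,0,1, 0,-0.01,0,0,0,0,1, 0,-0.015,0,0,0,0,1, 0,-0.015,0,0,0,0,1, 0,-0.005,0,0,0,0,1, 0,0,0,0,0,0,1]' && python3 -m inch '[0.003,0,0.006,0,0,0,1, 0.008,0,0.014,0,0,0,1, 0.012,0,0.021,0,0,0,1, 0.014,0,0.025,0,0,0,1, 0.014,0,0.025,0,0,0,1, 0.014,0,0.025,0,0,0,1, 0.012,0,0.021,0,0,0,1, 0.008,0,0.014,0,0,0,1, 0.003,0,0.007,0,0,0,1, 0,0,0,0,0,0,1]'
```

```text
t: 5.1
eef_pos: [461.8, -84.7, 176.4]
tcp_rot: [-1.569, -0.001, -1.571]
ft_force: [0.1, 0.3, -4.3]
opening: 0.266
t: 6.1
eef_pos: [619.8, -172.9, 174.4]
tcp_rot: [-1.572, 0.0, -1.571]
ft_force: [0.0, -0.1, -3.6]
opening: 0.265
```

```bash
python3 -m inch '[0,0.008,0,0,0,0,1, 0,0.012,0,0,0,0,1, 0,0.008,0,0,0,0,1, 0,0.003,0,0,0,0,1, 0,0,0,0,0,0,1]'
python3 - <<'E'
from cell import env
import cv2,numpy as np
from h import *
s=env.state()["eef_pos"];a=env.read_camera("side")
print(s,proj(a,[620.2,-173.4,16]),proj(a,[s[0],s[1],4+s[2]-122.8]))
cv2.imwrite("pics/s2.png",cv2.resize(a["pixels"][140:340,320:540],None,fx=3,fy=3))
E
```

```text
t: 6.6
eef_pos: [619.3, -172.5, 144.0]
tcp_rot: [-1.572, 0.0, -1.571]
ft_force: [0.3, 0.8, -5.2]
opening: 0.264
[ 619.300342   -172.47729231  143.97108627] [399.95101497 273.1503819 ] [400.16264641 270.61766419]
```

View pics/s2.png

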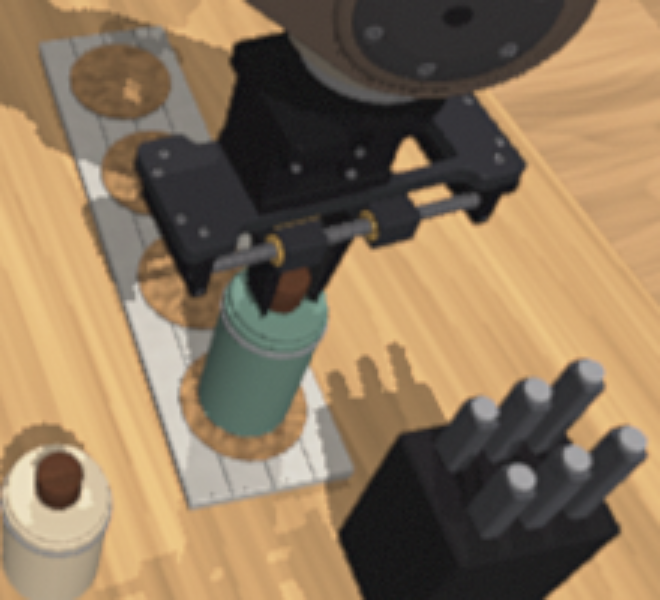

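```bash
python3 -m inch '[0.0005,0.002,0.0005,0,0,0,1, 0,0.0015,0,0,0,0,1, 0,0.001,0,0,0,0,1, 0,0,0,0,0,0,1, 0,0,0,0,0,0,1]'
```

```text
t: 7.15
eef_pos: [620.2, -173.2, 140.2]
tcp_rot: [-1.571, -0.0, -1.571]
ft_force: [-0.2, 0.2, -4.5]
opening: 0.267
```

```bash
python3 -m inch '[0,0.001,0,0,0,0,1, 0,0.0005,0,0,0,0,1, 0,0,0,0,0,0,1, 0,0,0,0,0,0,1]'
```

```text
t: 7.55
eef_pos: [620.3, -173.2, 138.8]
tcp_rot: [-1.57, -0.0, -1.571]
ft_force: [0.9, 0.3, -1.9]
opening: 0.266
```

```bash
python3 -m inch '[0,0.0005,0,0,0,0,1, 0,0,0,0,0,0,1, 0,0,0,0,0,0,1]'
```

```text
t: 7.85
eef_pos: [620.4, -173.2, 138.8]
tcp_rot: [-1.57, -0.0, -1.571]
ft_force: [-0.4, 1.0, 5.1]
opening: 0.264
```

Contact: the force went from −4.5 to +5 N. I'll release to the part-open width and retreat straight up.

```bash
python3 -m inch '[0,0,0,0,0,0,0.2, 0,0,0,0,0,0,-0.15, 0,0,0,0,0,0,-0.15, 0,0,0,0,0,0,-0.15, 0,-0.005,0,0,0,0,-0.15, 0,-0.02,0,0,0,0,-0.15, 0,-0.04,0,0,0,0,-0.15, 0,-0.01,0,0,0,0,-0.15, 0,0,0,0,0,0,-0.15]'
```

```text
t: 8.75
eef_pos: [620.7, -173.3, 215.1]
tcp_rot: [-1.568, -0.001, -1.571]
ft_force: [0.1, -0.6, 0.2]
opening: 0.574
```

```bash
python3 -m inch '[0.004,0,-0.01,0,0,0,-0.15, 0.01,0,-0.027,0,0,0,-0.15, 0.015,0,-0.04,0,0,0,-0.15, 0.015,0,-0.04,0,0,0,-0.15, 0.010,0,-0.027,0,0,0,-0.15, 0.003,0,-0.0093,0,0,0,-0.15, 0,0,0,0,0,0,-0.15]' && python3 -m inch '[0,0.015,0,0,0,0,-0.15, 0,0.035,0,0,0,0,-0.15, 0,0.025,0,0,0,0,-0.15, 0,0.009,0,0,0,0,-0.15, 0,0,0,0,0,0,-0.15]'
python3 - <<'E'
from cell import env
import cv2,numpy as np
from h import *
s=env.state()["eef_pos"];a=env.read_camera("side")
print(s,(proj(a,s+[0,-10,0])-[200,200])*3)
for d in(-29,29):print((proj(a,s+[d,-10,0])-[200,200])*3)
cv2.imwrite("pics/s3.png",cv2.resize(a["pixels"][200:390,200:460],None,fx=3,fy=3))
E
```

```text
t: 9.45
eef_pos: [465.7, -230.5, 212.6]
tcp_rot: [-1.572, 0.001, -1.572]
ft_force: [0.4, 0.0, 0.1]
opening: 0.576
t: 9.95
eef_pos: [467.1, -229.7, 128.0]
tcp_rot: [-1.573, 0.001, -1.57]
ft_force: [-0.1, 0.2, 0.1]
opening: 0.576
[ 467.11795196 -229.6528546   127.95925997] [421.75301196 301.35024316]
[368.43231264 316.65328917]
[474.02660656 286.3477163 ]
```

View pics/s3.png

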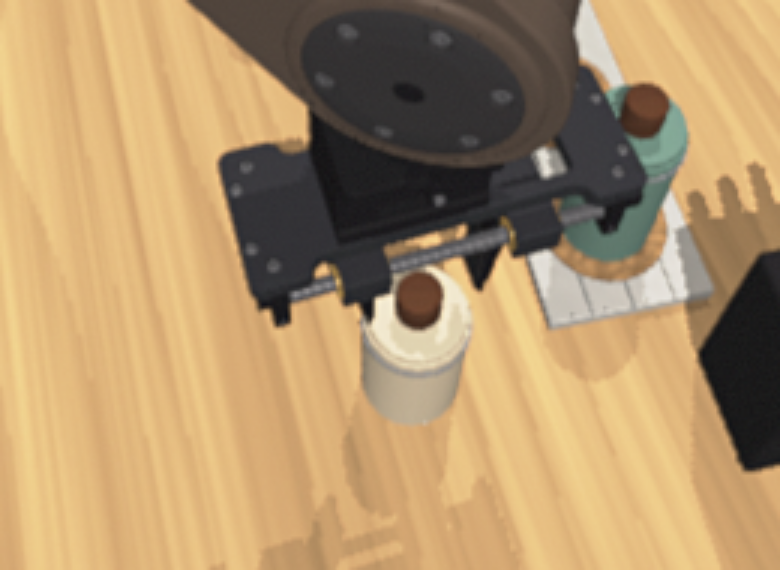

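The fingers straddle the cream knob at (419,298). The predicted tips were (368,317) and (474,286), with the midpoint at (422,301). Descending to grip.

```bash
python3 -m inch '[0.0005,0.01,0.0003,0,0,0,-0.15, 0,0.01,0,0,0,0,-0.15, 0,0.005,0,0,0,0,-0.15, 0,0,0,0,0,0,-0.15, 0,0,0,0,0,0,1, 0,0,0,0,0,0,1, 0,0,0,0,0,0,1, 0,0,0,0,0,0,1, 0,0,0,0,0,0,1, 0,0,0,0,0,0,1]' && python3 -m inch '[0,-0.003,0,0,0,0,1, 0,-0.005,0,0,0,0,1, 0,-0.01,0,0,0,0,1, 0,-0.015,0,0,0,0,1, 0,-0.015,0,0,0,0,1, 0,-0.005,0,0,0,0,1, 0,0,0,0,0,0,1]'
```

```text
t: 11.0
eef_pos: [467.4, -230.8, 104.3]
tcp_rot: [-1.57, -0.0, -1.571]
ft_force: [0.8, 0.4, 2.0]
opening: 0.264
t: 11.7
eef_pos: [467.3, -230.8, 158.0]
tcp_rot: [-1.57, -0.001, -1.571]
ft_force: [-0.4, -0.1, -3.0]
opening: 0.267
```

```bash
python3 -m inch '[-0.007,0,0,0,0,0,1, -0.015,0,0,0,0,0,1, -0.025,0,0,0,0,0,1, -0.03,0,0,0,0,0,1, -0.03,0,0.005,0,0,0,1, -0.025,0,0.01,0,0,0,1, -0.015,0,0.018,0,0,0,1, -0.008,0,0.025,0,0,0,1, -0.002,0,0.028,0,0,0,1, 0,0,0.028,0,0,0,1]' && python3 -m inch '[0,0,0.023,0,0,0,1, 0,0,0.015,0,0,0,1, 0,0,0.007,0,0,0,1, 0,0,0.0025,0,0,0,1, 0,0,0,0,0,0,1]'
```

```text
t: 12.7
eef_pos: [581.5, -71.7, 156.5]
tcp_rot: [-1.572, 0.0, -1.569]
ft_force: [0.0, 0.0, -3.6]
opening: 0.266
t: 13.2
eef_pos: [628.0, -73.2, 156.7]
tcp_rot: [-1.572, 0.0, -1.57]
ft_force: [0.1, -0.5, -3.2]
opening: 0.267
```

```bash
python3 -m inch '[0.0005,0.008,0.0005,0,0,0,1, 0,0.012,0,0,0,0,1, 0,0.009,0,0,0,0,1, 0,0.004,0,0,0,0,1, 0,0.001,0,0,0,0,1, 0,0,0,0,0,0,1, 0,0,0,0,0,0,1]'
```

```text
t: 13.9
eef_pos: [629.3, -74.2, 123.5]
tcp_rot: [-1.57, -0.0, -1.571]
ft_force: [1.0, 0.6, -2.4]
opening: 0.272
```

```bash
python3 -m inch '[0,0.001,0,0,0,0,1, 0,0.001,0,0,0,0,1, 0,0,0,0,0,0,1, 0,0,0,0,0,0,1]'; python3 -m inch '[0,0.001,0,0,0,0,1, 0,0,0,0,0,0,1, 0,0,0,0,0,0,1]'
```

```text
t: 14.3
eef_pos: [629.1, -74.2, 121.2]
tcp_rot: [-1.571, -0.0, -1.571]
ft_force: [-0.1, -0.8, -3.5]
opening: 0.265
t: 14.6
eef_pos: [629.3, -74.2, 120.3]
tcp_rot: [-1.57, -0.0, -1.571]
ft_force: [0.3, -0.8, 0.1]
opening: 0.268
```

```bash
python3 -m inch '[0,0.0005,0,0,0,0,1, 0,0,0,0,0,0,1, 0,0,0,0,0,0,1]'
```

```text
t: 14.9
eef_pos: [629.5, -74.2, 120.2]
tcp_rot: [-1.569, -0.0, -1.571]
ft_force: [1.0, 0.6, 6.2]
opening: 0.266
```

Contact again. Release and retreat, then go over the navy canister (464, 86.7).

```bash
python3 -m inch '[0,0,0,0,0,0,0.2, 0,0,0,0,0,0,-0.15, 0,0,0,0,0,0,-0.15, 0,0,0,0,0,0,-0.15, 0,-0.005,0,0,0,0,-0.15, 0,-0.02,0,0,0,0,-0.15, 0,-0.04,0,0,0,0,-0.15, 0,-0.01,0,0,0,0,-0.15, 0,0,0,0,0,0,-0.15]' && python3 -m inch '[-0.010,0,-0.01,0,0,0,-0.15, -0.028,0,-0.028,0,0,0,-0.15, -0.04,0,-0.042,0,0,0,-0.15, -0.04,0,-0.042,0,0,0,-0.15, -0.028,0,-0.028,0,0,0,-0.15, -0.0145,0,-0.015,0,0,0,-0.15, 0,0,0,0,0,0,-0.15, 0,0,0,0,0,0,-0.15]'; python3 -m inch '[0,0.015,0,0,0,0,-0.15, 0,0.035,0,0,0,0,-0.15, 0,0.025,0,0,0,0,-0.15, 0,0.012,0,0,0,0,-0.15, 0,0,0,0,0,0,-0.15]'
python3 - <<'E'
from cell import env
import cv2,numpy as np
from h import *
s=env.state()["eef_pos"];a=env.read_camera("side")
for d in(-29,0,29):print((proj(a,s+[d,-10,0])-[200,110])*3)
cv2.imwrite("pics/s4.png",cv2.resize(a["pixels"][110:300,200:460],None,fx=3,fy=3))
E
```

```text
t: 15.8
eef_pos: [629.7, -74.3, 196.5]
tcp_rot: [-1.567, -0.001, -1.571]
ft_force: [-0.1, -0.3, -0.8]
opening: 0.575
t: 16.6
eef_pos: [475.3, 75.5, 194.0]
tcp_rot: [-1.572, -0.0, -1.57]
ft_force: [0.6, 0.4, 0.4]
opening: 0.574
t: 17.1
eef_pos: [475.4, 74.5, 105.5]
tcp_rot: [-1.575, -0.0, -1.572]
ft_force: [-0.0, 0.0, 0.6]
opening: 0.574
[250.04188314 196.55590437]
[290.62887594 188.03946004]
[330.62075022 179.64789055]
```

View pics/s4.png

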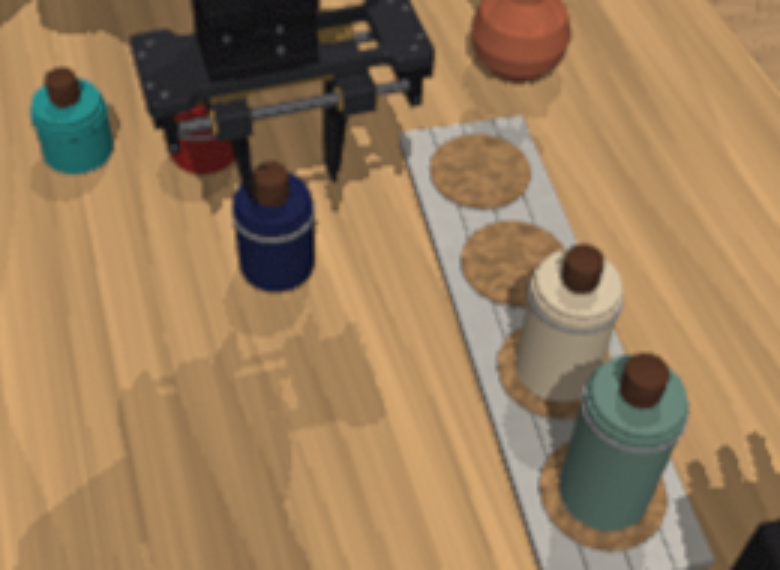

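The picture shows the two canisters placed upright on c and d, with cork visible around their bases. A row was speed-clipped, so the fingers are about 12 mm off the navy knob, but still above it. I'll raise, correct and recheck before descending.

```bash
python3 -m inch '[0,-0.01,0,0,0,0,-0.15, 0,-0.005,0,0,0,0,-0.15, -0.006,0,-0.0055,0,0,0,-0.15, -0.006,0,-0.0055,0,0,0,-0.15, 0,0,0,0,0,0,-0.15, 0,0,0,0,0,0,-0.15]'
python3 - <<'E'
from cell import env
import cv2,numpy as np
from h import *
s=env.state()["eef_pos"];a=env.read_camera("side")
for d in(-29,0,29):print((proj(a,s+[d,-10,0])-[200,110])*3)
cv2.imwrite("pics/s5.png",cv2.resize(a["pixels"][110:300,200:460],None,fx=3,fy=3))
E
```

```text
t: 17.75
eef_pos: [464.5, 87.6, 122.7]
tcp_rot: [-1.571, -0.0, -1.57]
ft_force: [-1.6, 0.2, -0.4]
opening: 0.574
[228.4815    169.1611017]
[269.63121697 160.76465235]
[310.17163367 152.4925285 ]
```

View pics/s5.png

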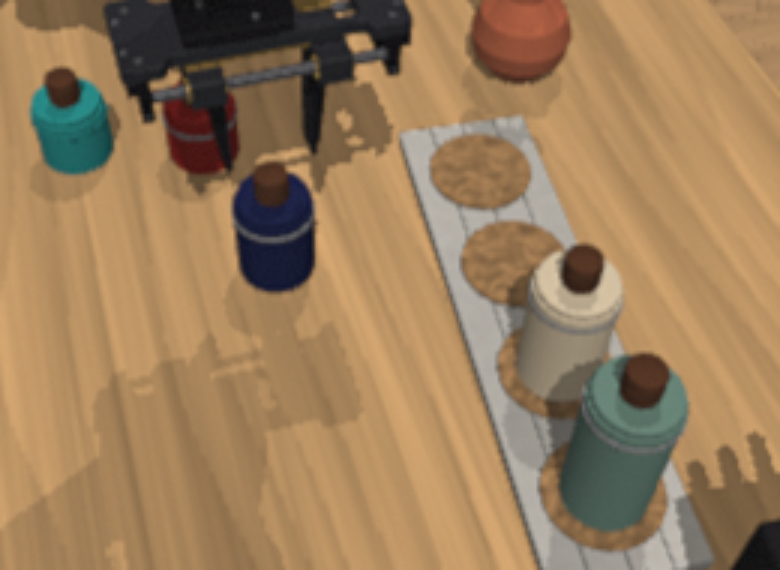

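Now aligned: the finger midpoint is at about (270,161), just above the navy knob at (272,180). Descend, grip and lift.

```bash
python3 -m inch '[0.001,0.012,-0.0005,0,0,0,-0.15, 0,0.015,0,0,0,0,-0.15, 0,0.01,0,0,0,0,-0.15, 0,0.0025,0,0,0,0,-0.15, 0,0,0,0,0,0,-0.15, 0,0,0,0,0,0,-0.15]'
```

```text
t: 18.4
eef_pos: [464.4, 86.3, 83.4]
tcp_rot: [-1.57, -0.0, -1.571]
ft_force: [-0.1, -0.1, -0.0]
opening: 0.576
```

```bash
python3 -m inch '[0,0,0,0,0,0,1, 0,0,0,0,0,0,1, 0,0,0,0,0,0,1, 0,0,0,0,0,0,1, 0,0,0,0,0,0,1, 0,0,0,0,0,0,1]'; python3 -m inch '[0,-0.003,0,0,0,0,1, 0,-0.005,0,0,0,0,1, 0,-0.01,0,0,0,0,1, 0,-0.015,0,0,0,0,1, 0,-0.015,0,0,0,0,1, 0,-0.005,0,0,0,0,1, 0,0,0,0,0,0,1]'
```

```text
t: 19.0
eef_pos: [464.4, 86.3, 83.2]
tcp_rot: [-1.57, -0.0, -1.571]
ft_force: [0.4, -0.1, 0.8]
opening: 0.264
t: 19.7
eef_pos: [464.4, 86.3, 137.0]
tcp_rot: [-1.569, 0.0, -1.571]
ft_force: [-0.5, 0.4, -1.8]
opening: 0.265
```

```bash
python3 -m inch '[0.003,0,0.008,0,0,0,1, 0.006,0,0.018,0,0,0,1, 0.009,0,0.025,0,0,0,1, 0.01,0,0.028,0,0,0,1, 0.01,0,0.028,0,0,0,1, 0.009,0,0.025,0,0,0,1, 0.007,0,0.021,0,0,0,1, 0.0045,0,0.014,0,0,0,1, 0.0022,0,0.006,0,0,0,1, 0,0,0,0,0,0,1]'; python3 -m inch '[0,0,0,0,0,0,1]'
```

```text
t: 20.7
eef_pos: [637.4, 25.2, 135.1]
tcp_rot: [-1.572, -0.0, -1.571]
ft_force: [0.1, -0.1, -3.4]
opening: 0.268
t: 20.8
eef_pos: [636.5, 25.7, 135.6]
tcp_rot: [-1.572, 0.0, -1.571]
ft_force: [-0.4, 0.2, -1.6]
opening: 0.261
```

```bash
python3 -m inch '[0,0.008,0.0003,0,0,0,1, 0,0.012,0,0,0,0,1, 0,0.009,0,0,0,0,1, 0,0.004,0,0,0,0,1, 0,0.001,0,0,0,0,1, 0,0,0,0,0,0,1, 0,0,0,0,0,0,1]'
```

```text
t: 21.5
eef_pos: [637.7, 25.6, 102.4]
tcp_rot: [-1.57, -0.0, -1.571]
ft_force: [0.7, -0.6, -1.9]
opening: 0.269
```

```bash
python3 -m inch '[0,0.001,0,0,0,0,1, 0,0.001,0,0,0,0,1, 0,0,0,0,0,0,1, 0,0,0,0,0,0,1]'; python3 -m inch '[0,0.001,0,0,0,0,1, 0,0,0,0,0,0,1, 0,0,0,0,0,0,1]'
```

```text
t: 21.9
eef_pos: [637.5, 25.6, 100.2]
tcp_rot: [-1.571, -0.0, -1.571]
ft_force: [-0.6, 0.1, -2.8]
opening: 0.267
t: 22.2
eef_pos: [637.6, 25.6, 99.2]
tcp_rot: [-1.57, -0.0, -1.571]
ft_force: [-0.1, -0.2, 0.3]
opening: 0.264
```

```bash
python3 -m inch '[0,0.0005,0,0,0,0,1, 0,0,0,0,0,0,1, 0,0,0,0,0,0,1]'; python3 -m inch '[0,0,0,0,0,0,0.2, 0,0,0,0,0,0,-0.15, 0,0,0,0,0,0,-0.15, 0,0,0,0,0,0,-0.15, 0,-0.005,0,0,0,0,-0.15, 0,-0.02,0,0,0,0,-0.15, 0,-0.04,0,0,0,0,-0.15, 0,-0.01,0,0,0,0,-0.15, 0,0,0,0,0,0,-0.15]'
```

```text
t: 22.5
eef_pos: [637.8, 25.6, 99.2]
tcp_rot: [-1.57, -0.0, -1.571]
ft_force: [1.4, 0.5, 5.2]
opening: 0.266
t: 23.4
eef_pos: [638.1, 25.6, 175.6]
tcp_rot: [-1.567, -0.0, -1.571]
ft_force: [-0.0, 0.0, 0.2]
opening: 0.575
```

```bash
python3 -m inch '[-0.008,0,-0.008,0,0,0,-0.15, -0.016,0,-0.017,0,0,0,-0.15, -0.025,0,-0.025,0,0,0,-0.15, -0.028,0,-0.028,0,0,0,-0.15, -0.028,0,-0.028,0,0,0,-0.15, -0.028,0,-0.028,0,0,0,-0.15, -0.026,0,-0.027,0,0,0,-0.15, -0.024,0,-0.024,0,0,0,-0.15, -0.0165,0,-0.017,0,0,0,-0.15, 0,0,0,0,0,0,-0.15]'; python3 -m inch '[0,0,0,0,0,0,-0.15]'
```

```text
t: 24.4
eef_pos: [432.3, 226.5, 172.5]
tcp_rot: [-1.574, -0.001, -1.568]
ft_force: [0.0, 0.3, -0.2]
opening: 0.575
t: 24.5
eef_pos: [434.7, 225.2, 172.8]
tcp_rot: [-1.572, -0.001, -1.569]
ft_force: [0.2, 1.1, -0.4]
opening: 0.574
```

```bash
python3 -m inch '[0,0.015,0,0,0,0,-0.15, 0,0.03,0,0,0,0,-0.15, 0,0.025,0,0,0,0,-0.15, 0,0.009,0,0,0,0,-0.15, 0,0,0,0,0,0,-0.15, 0,0,0,0,0,0,-0.15]'
python3 - <<'E'
from cell import env
import cv2,numpy as np
from h import *
s=env.state()["eef_pos"];a=env.read_camera("side")
for d in(-29,0,29):print((proj(a,s+[d,-10,0])-[180,80])*3)
cv2.imwrite("pics/s6.png",cv2.resize(a["pixels"][80:270,180:440],None,fx=3,fy=3))
E
```

```text
t: 25.1
eef_pos: [436.0, 224.9, 95.1]
tcp_rot: [-1.57, 0.0, -1.571]
ft_force: [-0.3, 0.3, 0.2]
opening: 0.576
[216.11226899 168.9697234 ]
[253.14979922 162.10784397]
[289.69971021 155.33630491]
```

View pics/s6.png

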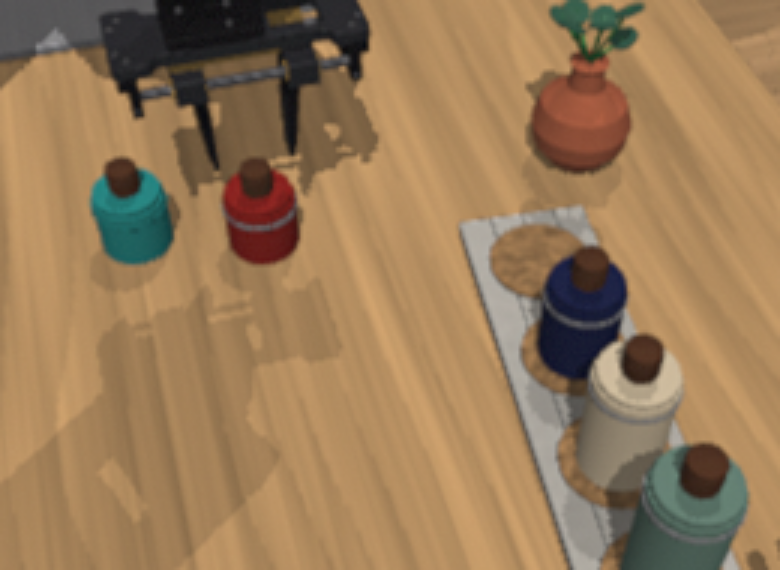

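The fingers straddle the red knob at (256,175), clear of the turquoise decoy at (122,175). Descend and grip.

```bash
python3 -m inch '[0,0.01,0,0,0,0,-0.15, 0,0.012,0,0,0,0,-0.15, 0,0.008,0,0,0,0,-0.15, 0,0.002,0,0,0,0,-0.15, 0,0,0,0,0,0,-0.15, 0,0,0,0,0,0,-0.15]'
```

```text
t: 25.75
eef_pos: [435.6, 225.1, 62.6]
tcp_rot: [-1.571, -0.0, -1.571]
ft_force: [0.1, -0.8, -0.2]
opening: 0.572
```

```bash
python3 -m inch '[0,0,0,0,0,0,1, 0,0,0,0,0,0,1, 0,0,0,0,0,0,1, 0,0,0,0,0,0,1, 0,0,0,0,0,0,1, 0,0,0,0,0,0,1]'; python3 -m inch '[0,-0.003,0,0,0,0,1, 0,-0.005,0,0,0,0,1, 0,-0.01,0,0,0,0,1, 0,-0.015,0,0,0,0,1, 0,-0.015,0,0,0,0,1, 0,-0.005,0,0,0,0,1, 0,0,0,0,0,0,1]'
```

```text
t: 26.35
eef_pos: [435.7, 225.1, 62.7]
tcp_rot: [-1.57, 0.0, -1.571]
ft_force: [0.9, 1.4, 1.1]
opening: 0.263
t: 27.05
eef_pos: [435.7, 225.2, 116.4]
tcp_rot: [-1.569, 0.0, -1.571]
ft_force: [0.4, -0.5, -3.8]
opening: 0.265
```

```bash
python3 -m inch '[0.004,0,0.009,0,0,0,1, 0.009,0,0.019,0,0,0,1, 0.013,0,0.028,0,0,0,1, 0.015,0,0.031,0,0,0,1, 0.015,0,0.031,0,0,0,1, 0.014,0,0.030,0,0,0,1, 0.012,0,0.026,0,0,0,1, 0.0095,0,0.02,0,0,0,1, 0.006,0,0.012,0,0,0,1, 0.0024,0,0.0045,0,0,0,1]'; python3 -m inch '[0,0,0,0,0,0,1, 0,0,0,0,0,0,1]'
```

```text
t: 28.05
eef_pos: [646.7, 124.3, 114.5]
tcp_rot: [-1.572, -0.0, -1.572]
ft_force: [0.2, -0.0, -3.1]
opening: 0.266
t: 28.25
eef_pos: [645.2, 125.5, 115.4]
tcp_rot: [-1.572, -0.0, -1.57]
ft_force: [-0.3, 0.7, -3.3]
opening: 0.268
```

```bash
python3 -m inch '[0,0.008,0.0003,0,0,0,1, 0,0.012,0,0,0,0,1, 0,0.009,0,0,0,0,1, 0,0.004,0,0,0,0,1, 0,0.001,0,0,0,0,1, 0,0,0,0,0,0,1, 0,0,0,0,0,0,1]'; python3 -m inch '[0,0.001,0,0,0,0,1, 0,0.001,0,0,0,0,1, 0,0,0,0,0,0,1, 0,0,0,0,0,0,1]'
```

```text
t: 28.95
eef_pos: [646.5, 125.2, 81.9]
tcp_rot: [-1.57, -0.0, -1.571]
ft_force: [0.6, -0.5, -2.7]
opening: 0.266
t: 29.35
eef_pos: [646.3, 125.2, 79.7]
tcp_rot: [-1.571, -0.0, -1.571]
ft_force: [0.6, -1.0, -3.4]
opening: 0.269
```

```bash
python3 -m inch '[0,0.001,0,0,0,0,1, 0,0,0,0,0,0,1, 0,0,0,0,0,0,1]'
```

```text
t: 29.65
eef_pos: [646.4, 125.2, 78.7]
tcp_rot: [-1.57, -0.0, -1.571]
ft_force: [0.6, -0.8, -2.0]
opening: 0.267
```

```bash
python3 -m inch '[0,0.0007,0,0,0,0,1, 0,0,0,0,0,0,1, 0,0,0,0,0,0,1]'
```

```text
t: 29.95
eef_pos: [646.6, 125.2, 78.6]
tcp_rot: [-1.57, 0.0, -1.571]
ft_force: [-0.8, -0.9, 6.0]
opening: 0.266
```

Contact. Release, rise well clear, then back towards the robot so that the top camera can see the row.

```bash
python3 -m inch '[0,0,0,0,0,0,0.2, 0,0,0,0,0,0,-0.15, 0,0,0,0,0,0,-0.15, 0,0,0,0,0,0,-0.15, 0,-0.005,0,0,0,0,-0.15, 0,-0.02,0,0,0,0,-0.15, 0,-0.04,0,0,0,0,-0.15, 0,-0.04,0,0,0,0,-0.15, 0,-0.02,0,0,0,0,-0.15, 0,0,0,0,0,0,-0.15]'; python3 -m inch '[0,0,-0.01,0,0,0,-0.15, 0,0,-0.02,0,0,0,-0.15, 0,0,-0.03,0,0,0,-0.15, 0,0,-0.03,0,0,0,-0.15, 0,0,-0.03,0,0,0,-0.15, 0,0,-0.03,0,0,0,-0.15, 0,0,-0.03,0,0,0,-0.15, 0,0,-0.02,0,0,0,-0.15, 0,0,-0.01,0,0,0,-0.15, 0,0,0,0,0,0,-0.15]'
python3 - <<'E'
from cell import env
import cv2,numpy as np
from h import *
H2={k:H[k]+16 for k in H}
tg=dict(sage=(620.2,-173.4),cream=(628.8,-73.7),navy=(637.5,25.6),red=(646.3,125.3))
off=dict(top=(-1,.7),side=(1,-.6))
for n in("top","side"):
    c=env.read_camera(n);cv2.imwrite(f"pics/{n}9.png",c["pixels"]);W=height(c)
    for k,t in tg.items():
        for z in(H2[k]-24,H2[k]):
            m=(abs(W[...,2]-z)<5)&(np.hypot(W[...,0]-t[0],W[...,1]-t[1])<45)
            q=W[m][:,:2].astype(np.float32)
            if len(q):
                p,r=cv2.minEnclosingCircle(q);print(n,k,z,len(q),np.round(np.array(p)-t-off[n],1),round(r,1))
E
```

```text
t: 30.95
eef_pos: [647.4, 125.4, 206.7]
tcp_rot: [-1.565, 0.0, -1.571]
ft_force: [0.2, -0.5, -0.6]
opening: 0.574
t: 31.95
eef_pos: [435.0, 125.2, 202.4]
tcp_rot: [-1.572, -0.0, -1.57]
ft_force: [1.2, 0.7, 0.1]
opening: 0.573
top sage 134 300 [-0.3  0.1] 29.2
top sage 158 85 [0.6 0.7] 13.2
top cream 114 285 [0.2 0.1] 28.9
top cream 138 79 [ 1.5 -0.1] 13.0
top navy 94 272 [-0.3  1.2] 29.2
top navy 118 76 [0.6 0.9] 12.6
top red 74 266 [0.4 0.2] 29.4
top red 98 74 [ 0.2 -0. ] 12.7
side sage 134 549 [-2.2 -1.3] 29.6
side sage 158 174 [-0.8 -0.5] 13.4
side cream 114 424 [-0.4 -1. ] 29.8
side cream 138 133 [-0.7 -0.6] 13.1
side navy 94 327 [-2.4 -1.1] 29.1
side navy 118 110 [-1.2  1.1] 13.4
side red 74 266 [-1.3 -1.4] 29.7
side red 98 89 [-1.8 -0.4] 13.2
```

View pics/top9.png

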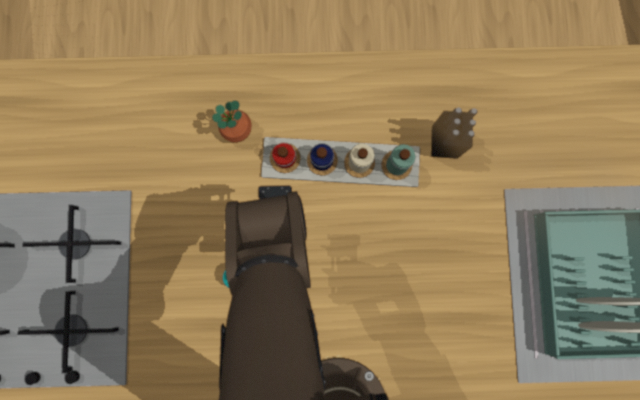

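View pics/side9.png

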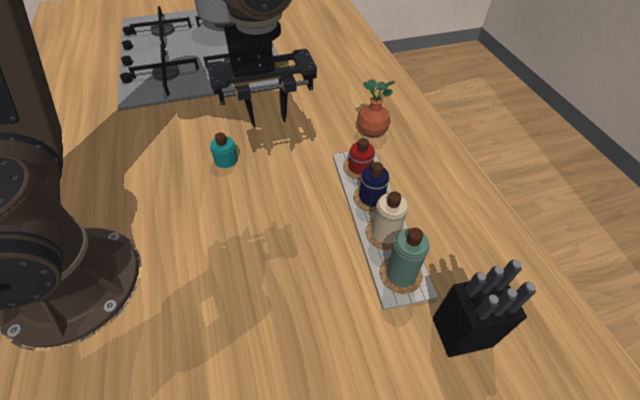

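The pictures show all four upright and within about 2 mm of centre in both views: sage (400,162), cream (362,156), navy (322,156) and red (284,155). The vase (235,124), knife block (455,135) and decoy have not moved. The arm is clear, so I'm handing in.

```bash
python3 -c "
from cell import env
env.job_done()"
```

```text
the job is handed in; nothing more can be done
```

All four canisters are standing upright on their coasters. The order, starting next to the knife block (which is at coaster d), is sage on d, cream on c, navy on b and red on a beside the vase. I lifted each one by its knob and lowered it until the force reading showed contact (about 5–6 N) before letting go. The job was handed in at about 32 s.

- **Centring:** My last measurements put every canister within about 2.5 mm of its coaster's centre. The cork allows 12 mm all round. The top camera gave errors of 1.5 mm or less. The side camera gave up to about 2.4 mm in x, which is roughly the calibration uncertainty.
- **Other objects:** The knife block, vase and turquoise decoy looked unmoved in the last pictures.
- **One slip:** The move over to the navy canister fell about 12 mm short, and I had already lowered the hand to about 3 mm above its knob before checking. I raised it, corrected and rechecked before gripping, and no contact force was recorded.

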